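# Cap the label camera's lens before wash-down

## Task

The line stops for wash-down: put the blue spring cap on the upward-looking lens of the label camera. Pinch the cap's two tabs together and lift it by them, set it into the lens rim, press it gently home against the rubber seal with the tabs still pinched, and let the tabs spring out under the rim while you keep it down, so that the cap stays locked on when you let go. Do not force the lens, and leave the other things on the bench where they are.

Things in the scene. Friction and masses are not known exactly. Their poses are not given: they have to be found in the camera images.
- label_camera: Label camera fixed to the bench: steel foot 136 x 112 mm, square aluminium housing, black knurled focus ring 87 mm across, and on it a dark steel lens barrel 83 mm across, open at the top. Origin on the vertical lens axis at bench level, z up. The barrel stands in or out with the focus: its rim's top face is 92 to 118 mm above the origin. This is not measured: feel for it.
- lens_axis (a point): Point on the lens axis at the top of the camera's focus ring (83 mm above the bench), where the barrel comes out; the barrel is stiff and stays as it is. Rim: mouth 56.4 mm across, lip 4 mm thick, under it an undercut 66 mm across and 14 mm deep, then the glass. On the rim's top face, round the mouth, lies a sprung rubber seal ring, 69 to 81 mm across, 5 mm proud of the face when free.
- gasket (a joint): How far the seal is pressed down, m: 0 free, 0.005 flush with the rim, where the cap's flange meets metal. It resists with 1.5 N at 0, 7.5 N at 0.003, 11.5 N at 0.005. Beyond 0.003 the cap's catches are below the lip: press on to 10 to 14 N and keep pressing while the tabs open. The locked cap keeps it near 0.003; freed too early, the seal lifts the cap; a spigot still on the lip leaves it at 0.
- cap_mid (a point): Blue plastic spring cap, 84 mm across, 35 mm high, about 85 g, standing on the bench, tabs up. Point on its axis, half-way up (17.5 mm above its foot); z its axis, up. From below: round spigot 54 mm across, 12 mm deep, foot bevelled; flat flange 84 mm across, 5 mm thick, top face 0.5 mm below this point; two upright tabs on it. It may go on at any turn about the lens axis.
- cap_tabs (a point): Point on the cap's axis, 26 mm above its foot, midway between the two dark blue tabs: grip them across the cap's x axis. Tabs 22 mm wide, 18.5 mm high above the flange; outer faces 48 mm apart when free, 38 mm pinched; fingertips may rest on the flange outside them and press. Each tab has a square 4 mm catch, top 6 mm below the flange's underside, reaching 31 mm from the axis free, 26 mm pinched.
- tab_a (a joint): Travel of the tab on the cap's +x side, m: 0 sprung out, 0.005 pinched in to its stop. Spring 6 N when out, 10 N fully in.
- tab_b (a joint): The same for the tab on the cap's -x side.
- counter: Round white tally counter, 68 x 55 x 24 mm, lying on the bench; leave alone. Origin: centre of its underside.
- marker: Marker pen, 140 mm long and 17 mm thick, lying on the bench; leave alone. Origin: centre of its underside.
- thermometer: White folding probe thermometer, 232 x 32 x 20 mm, lying on the bench; leave alone. Origin: centre of its underside.
- labels: Roll of white labels, 92 mm across and 52 mm high, standing on the bench; leave alone. Origin: centre of its underside.

How it is judged:
On the way, in this order (a step that is already met when the one before it is completed fails the run):
1. the cap is lifted clear of the bench by its pinched tabs (height (world z) of cap_mid above 0.06 m and value of joint each of tab_a, tab_b above 0.002 m), for 0.2 s.
2. the cap is pressed home on the lens against the seal, tabs still pinched (value of joint gasket above 0.0022 m and horizontal distance between cap_mid and label_camera below 0.004 m and angle between cap_mid's own z axis and vertical below 0.06 rad and value of joint each of tab_a, tab_b above 0.002 m), for 0.05 s.
At the end, for the whole second after the job is handed in: The cap sits on the lens, centred to 4 mm and level to 0.06 rad, both tabs sprung out (under 1.5 mm of travel left), locked under the rim so that it alone keeps the seal pressed down more than 2.2 mm, at rest (value of joint gasket above 0.0022 m and value of joint each of tab_a, tab_b below 0.0015 m and horizontal distance between cap_mid and label_camera below 0.004 m and angle between cap_mid's own z axis and vertical below 0.06 rad and linear speed of lens_cap below 0.01 m/s); the robot touches nothing.
It fails at once if more than 25 N on the camera or its lens (contact force between anything else and label_camera above 25 N).
It fails at once if another thing on the bench moved more than 20 mm (distance of any of counter, marker, thermometer, labels from where it was at the start of the episode above 0.02 m).
It also fails if it takes over 45 s, if anything falls off the work surface, if the arm or the gripper's body presses on something with over 40 N, if the wrist force passes 120 N, or if a joint passes its speed limit or range.

## Robot

A 6-joint arm with a two-finger parallel gripper is mounted at the origin on a cart in front of the work surface, level with it; the furniture and walls round the work are solid. World frame = base frame: x ahead of the robot, y to its left, z up, the work surface at z = 0. Lengths are in m, angles in rad, forces in N, time in s.
With the tool pointing down it reaches from about 0.375 to 0.9 m from the base axis. Payload 3.1 kg.
Tool frame: the origin (TCP) lies between the finger pads; the fingertips stand 8 mm ahead of it and the grasp point (between the pads) lies 11 mm behind it; z points along the fingers, y is the line along which they close (so a half turn about z gives the same grasp; the last joint's range is limited). The gripper opens to 85 mm and grips with 20 to 120 N. Pads are 22 mm wide; open, the fingers measure 114 mm over their backs; the gripper's body (76 mm by 85 mm) begins 54 mm behind the grasp point. The pads swing forward as they close: fully open they stand 13 mm farther back than shut.
Start: joints at [-1.343, 0.527, 1.433, -0, 1.181, -0.178], TCP at [0.247, -0.574, 0.239] pointing down, gripper open.
Joint ranges: [-3.08, 3.08], [-0.75, 2.2], [0.22, 2.44], [-1.43, 4.57], [0, 2.65], [-2.85, 2.85]. Speed limits (rad/s): [2.79, 2.79, 3.14, 3.14, 3.14, 3.14].

## Interface

Orientations are given as a unit quaternion [x, y, z, w].
In Python, from station import readout, cams, sign_off gives the robot as it stands.
- The arm moves only by the tool send_rows, never from a script. Its argument "commands" is text: rows parted by semicolons, each of 5 numbers parted by spaces: the finger opening in mm, from 0 to 85.4, then the shift along the tool's x, y, z each as a share of 0.02 m, from -1 to 1, then the turn about the tool's z as a share of 4 degrees, from -1 to 1. In form: grip dx dy dz spin; .... A call has 1 to 20 rows; each row shifts and turns the commanded pose from where the row before left it, along the tool's axes as they then stand; what a row does not reach is not made up. A row lasts 1/12 s, in which the tool goes at most 41.7 mm and 7.16 degrees, less where a joint would pass 70% of its speed; a pose out of reach is approached as far as the arm can. A call with a number of a shift or a turn outside -1 to 1 is refused whole. A call with a gripper value outside its range is refused whole. The fingers move at their own pace and stop on an object; "grip_force" is the grip in N (left out, the last holds). Time passes only in rows, so rows that do not move let the fingers close. It gives the time, the measured TCP pose, the force, the opening and the grip force at its end, in the units of the state.
- readout.sense(): the state, without advancing time (a new reading comes with each control period).
- cams.snapshot(name): name is "side" or "top" or "wrist"; returns a dict with "pixels" (384x512x3 uint8, red, green, blue), "intrinsics" (3x3 intrinsics, pixels), "dist" ([k1, k2, p1, p2, k3] as OpenCV has them; the pictures are not rectified), "eye" and "rotation" of the camera in the world. Camera axes: x right, y down, z forward; pixel columns grow to the right and rows downward; lengths in m; the calibration is good to about 2 mm. A picture is of the moment at which its call begins. There is no depth.
- sign_off(): hands the job in; it is judged then, once.
The state is a dict: "t": time; "q": joint angles; "qd": joint speeds; "tau": joint torques, N m; "tcp_pos": TCP position; "tool_rot": TCP orientation; "force": force on the tool from outside, world axes, zero at the start; "ft_torque": the same for the moment, N m; "finger_gap": opening from 0.0 (shut) to 1.0 (fully open); "gripper_force": force on a finger pad.
Only numpy, scipy, OpenCV 4.12 (cv2) and the standard library are available. Lean on these libraries where they do the work, as an engineer would, in place of code of your own. Each camera call takes 0.05 s, during which the arm holds its last target. There are 200 camera calls.

## Working session

There is one attempt and no reset: what is moved stays moved. The work goes in short steps, Python scripts to look and compute and a tool call to move; the robot and the scene stay as the last step left them, time stands still between calls to the robot, and variables do not carry over. Pictures are saved under pics/ and viewed, at most 10 in all, crops included, and the job is handed in when it is done.

Besides the shell and the picture viewer there is one more tool, called after "Request:" in YAML: its name, and indented under it one key for each argument. send_rows: Moves the arm, as the interface text tells. Its arguments: {"type":"object","properties":{"commands":{"type":"string"},"grip_force":{"type":"number"}},"required":["commands"]}

```bash
mkdir -p pics; ls; cat > h.py <<'E'
import numpy as np, cv2
from station import readout, cams
def snap(n,f=None):
    s=cams.snapshot(n); np.savez(f'pics/{f or n}.npz',**{k:np.array(v) for k,v in s.items()})
    if f: cv2.imwrite(f'pics/{f}.png',s['pixels'][:,:,::-1])
    return s
def ray(s,uv):
    p=cv2.undistortPoints(np.array([[uv]],float),np.array(s['intrinsics'],float),np.array(s['dist'],float))[0,0]
    d=np.array(s['rotation'])@[p[0],p[1],1]; return np.array(s['eye']),d/np.linalg.norm(d)
def atz(s,uv,z):
    e,d=ray(s,uv); return e+d*(z-e[2])/d[2]
def tri(*a):
    A=0;b=0
    for s,uv in a:
        e,d=ray(s,uv);P=np.eye(3)-np.outer(d,d);A=A+P;b=b+P@e
    return np.linalg.solve(A,b)
def proj(s,X):
    R=np.array(s['rotation']);t=-R.T@np.array(s['eye'])
    return cv2.projectPoints(np.array([X],float),cv2.Rodrigues(R.T)[0],t,np.array(s['intrinsics'],float),np.array(s['dist'],float))[0][0,0]
E
python3 - <<'E'
from h import *
a=snap('top','top0');b=snap('side','side0')
print(a['eye'],a['rotation'],b['eye'],b['rotation'],readout.sense())
E
```

```text
pics
[ 0.45809937 -0.05389218  0.97662912] [ 0.71164114 -0.70168043  0.0319151  -0.01388872] [ 0.44880915 -0.77680582  0.52644925] [ 0.87607142 -0.03996417  0.01908101 -0.48014337] {'t': 0.1, 'q': array([-1.34349738e+00,  5.28403444e-01,  1.43376775e+00, -5.25346323e-06,
        1.18143150e+00, -1.78495501e-01]), 'qd': array([-0.00014079, -0.00069597, -0.00217974,  0.00102175,  0.00065931,
        0.00059453]), 'tau': array([-2.75428984e-04, -4.43304384e+01, -1.78586483e+01, -2.45939746e-04,
        3.86545129e-03,  4.78884601e-06]), 'tcp_pos': array([ 0.24660117, -0.57360328,  0.23841494]), 'tool_rot': array([ 9.79486180e-01,  2.01508843e-01, -2.69501722e-05, -1.00466113e-03]), 'force': array([-0.24415387,  0.60171077,  0.28950828]), 'ft_torque': array([-0.02683395, -0.00863345, -0.02311909]), 'gripper_force': 0.0, 'finger_gap': 1.0012266933884275}
```

Rotation is a quaternion; fix the helper.

```bash
sed -i "s/    s=cams.snapshot(n);/    s=dict(cams.snapshot(n)); s['rotation']=Rn.from_quat(s['rotation']).as_matrix();/; 1a from scipy.spatial.transform import Rotation as Rn\ndef load(f):\n    z=np.load(f'pics/{f}.npz'); s={k:z[k] for k in z}\n    if s['rotation'].size==4: s['rotation']=Rn.from_quat(s['rotation']).as_matrix()\n    return s" h.py; head -12 h.py
```

```text
import numpy as np, cv2
from scipy.spatial.transform import Rotation as Rn
def load(f):
    z=np.load(f'pics/{f}.npz'); s={k:z[k] for k in z}
    if s['rotation'].size==4: s['rotation']=Rn.from_quat(s['rotation']).as_matrix()
    return s
from station import readout, cams
def snap(n,f=None):
    s=dict(cams.snapshot(n)); s['rotation']=Rn.from_quat(s['rotation']).as_matrix(); np.savez(f'pics/{f or n}.npz',**{k:np.array(v) for k,v in s.items()})
    if f: cv2.imwrite(f'pics/{f}.png',s['pixels'][:,:,::-1])
    return s
def ray(s,uv):
```

View pics/top0.png

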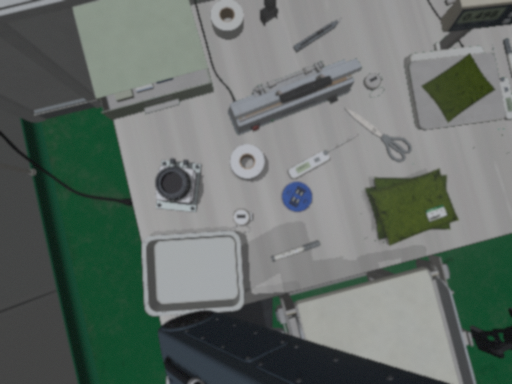

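View pics/side0.png

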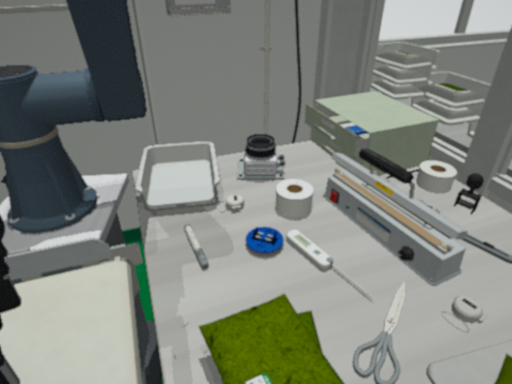

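The top view shows the blue cap at (297,196), the lens at (174,183), the labels at (248,162) and the counter at (241,216). In the side view the cap is at (265,238) and the lens mouth at (261,141).

```bash
python3 - <<'E'
from h import *
a=load('top0');b=load('side0')
for s in(a,b):
    h=cv2.cvtColor(s['pixels'],cv2.COLOR_RGB2HSV); m=cv2.inRange(h,(105,120,60),(125,255,255))
    n,l,st,c=cv2.connectedComponentsWithStats(m); i=1+np.argmax(st[1:,4]); print(st[i],c[i])
    s['c']=c[i]
print('cap',tri((a,a['c']),(b,b['c'])),atz(a,a['c'],.017),atz(b,b['c'],.015))
print('lens',tri((a,(174,183)),(b,(261,141))),atz(a,(174,183),.11))
for n,u in dict(labels=(248,162),counter=(241,216),marker=(296,251),therm=(312,163)).items():print(n,atz(a,u,.03))
A=cv2.resize(a['pixels'][170:225,270:325],None,fx=7,fy=7,interpolation=2);B=cv2.resize(b['pixels'][215:265,238:293],None,fx=7,fy=7,interpolation=2)
C=cv2.resize(a['pixels'][145:220,145:210],None,fx=5,fy=5,interpolation=2);D=cv2.resize(b['pixels'][125:190,230:295],None,fx=5,fy=5,interpolation=2)
o=np.zeros((790,800,3),np.uint8)
for im,x,y in((A,0,0),(B,400,0),(C,0,390),(D,400,390)):
    hh=im[:400]; o[y:y+hh.shape[0],x:x+hh.shape[1]]=hh[:790-y]
cv2.imwrite('pics/z0.png',cv2.resize(o,(607,600))[:,:,::-1])
E
```

```text
[283 183  28  28 470] [296.5106383  196.40638298]
[246 228  37  25 628] [264.08757962 240.53343949]
cap [ 0.52055941 -0.19013657  0.01109524] [ 0.52062913 -0.18933372  0.017     ] [ 0.51956233 -0.19459343  0.015     ]
lens [0.5455327  0.13099079 0.09845571] [0.54333615 0.12861272 0.11      ]
labels [ 0.61195311 -0.05403805  0.03      ]
counter [ 0.46449119 -0.03730708  0.03      ]
marker [ 0.37219418 -0.18702934  0.03      ]
therm [ 0.61230431 -0.22967633  0.03      ]
```

View pics/z0.png

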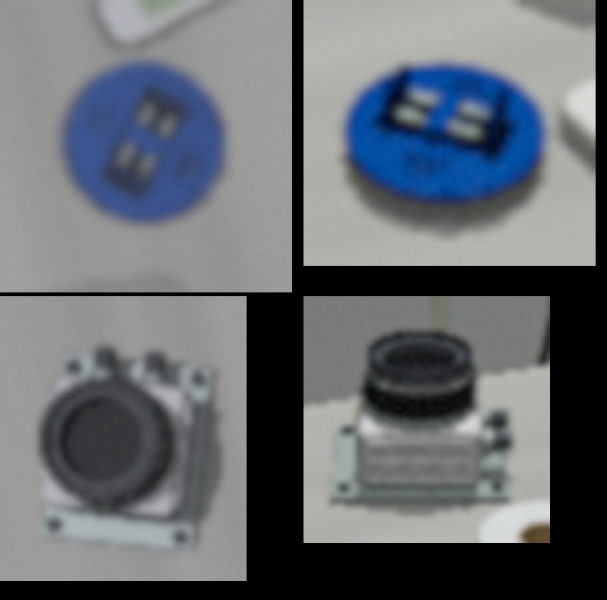

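The zoom shows the tabs lying along roughly (125,185) to (168,95) in the top crop. The lens mouth is clear and unobstructed.

```bash
cat >> h.py <<'E'
def plan(target,yaw_y=None):
    "rows needed: tool shifts in mm (x,y,z) and spin degrees so tool y lies along world yaw_y"
    s=readout.sense(); R=Rn.from_quat(s['tool_rot']).as_matrix(); d=R.T@(np.array(target)-s['tcp_pos'])
    print('tcp',s['tcp_pos'].round(4),'shift mm',(d*1000).round(1),'tooly deg',np.degrees(np.arctan2(R[1,1],R[0,1])).round(2),'force',s['force'].round(2),'gap',s['finger_gap'],'t',s['t'])
    if yaw_y is not None:
        v=R.T@[np.cos(yaw_y),np.sin(yaw_y),0]; a=np.degrees(np.arctan2(-v[0],v[1])); print('spin',(a+90)%180-90)
E
python3 - <<'E'
from h import *
a=load('top0'); k=7*607/800
p=[atz(a,(270+u/k,170+v/k),.03) for u,v in((125,185),(168,95))]; d=p[1]-p[0]; y=np.arctan2(d[1],d[0])
print(p,np.degrees(y)); plan((.5205,-.190,.24),y)
E
```

```text
[array([ 0.49670962, -0.17951256,  0.03      ]), array([ 0.54328977, -0.20139385,  0.03      ])] -25.16205993870859
tcp [ 0.2466 -0.5736  0.2384] shift mm [ 403.1 -244.3   -1. ] tooly deg -66.75 force [-0.24  0.6   0.29] gap 1.0012266933884275 t 0.1
spin -41.58757252369725
```

Request:
send_rows:
  commands: "85 1 -0.61 0 0;85 1 -0.61 0 0;85 1 -0.61 0 0;85 1 -0.61 0 0;85 1 -0.61 0 0;85 1 -0.61 0 0;85 1 -0.61 0 0;85 1 -0.61 0 0;85 1 -0.61 0 0;85 1 -0.61 0 0;85 1 -0.61 0 0;85 1 -0.61 0 0;85 1 -0.61 0 0;85 1 -0.61 0 0;85 1 -0.61 0 0;85 1 -0.61 0 0;85 1 -0.61 0 0;85 1 -0.61 0 0;85 1 -0.61 0 0;85 1 -0.61 0 0"

```text
t: 1.77
tcp_pos: [0.5182, -0.1909, 0.2389]
tool_rot: [0.979, 0.202, -0.0, -0.0]
force: [-0.3, -0.1, 0.3]
finger_gap: 0.997
gripper_force: 0.0
```

Request:
send_rows:
  commands: "65 0 0 0.6 -1;65 0 0 0.6 -1;65 0 0 0.6 -1;65 0 0 0.6 -1;65 0 0 0.6 -1;65 0 0 0 -1;65 0 0 0 -1;65 0 0 0 -1;65 0 0 0 -1;65 0 0 0 -1;65 0 0 0 -0.4;65 0 0 0 0"

```text
t: 2.77
tcp_pos: [0.5177, -0.1919, 0.1789]
tool_rot: [0.844, 0.536, -0.0, -0.0]
force: [-0.2, -0.3, -0.8]
finger_gap: 0.758
gripper_force: 0.0
```

```bash
python3 - <<'E'
from h import *
s=snap('wrist','w1'); a=snap('top','top1'); plan((.5205,-.190,.18),np.radians(-25.2))
print(s['eye'],s['rotation'].round(3).tolist(),proj(s,(.5205,-.19,.03)))
E
```

```text
tcp [ 0.5178 -0.192   0.1791] shift mm [ 3.   1.6 -0.9] tooly deg -25.2 force [-0.03 -0.29 -0.75] gap 0.7557129369272875 t 2.8667
spin -6.192620318756781e-05
[ 0.55037732 -0.12147636  0.31264451] [[0.906, -0.404, -0.13], [-0.424, -0.863, -0.274], [-0.002, 0.303, -0.953]] [254.77741525 170.11898992]
```

View pics/w1.png

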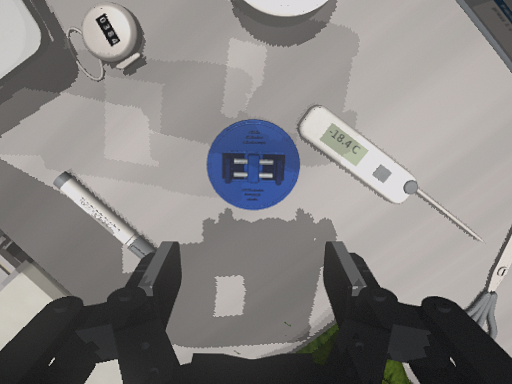

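The wrist view shows the cap at (253,165), with its tabs horizontal from (221,167) to (287,168), so the yaw matches well. The thermometer end at (310,120) is clear of the fingers.

```bash
cat >> h.py <<'E'
def disc(s,z=.017):
    h=cv2.cvtColor(s['pixels'],cv2.COLOR_RGB2HSV); m=cv2.inRange(h,(105,110,40),(125,255,255))
    c=max(cv2.findContours(m,0,1)[0],key=cv2.contourArea); c=cv2.convexHull(c)[:,0].astype(float)
    P=np.array([atz(s,u,z)[:2] for u in c])
    f=np.c_[2*P,np.ones(len(P))]; x=np.linalg.lstsq(f,(P**2).sum(1),rcond=None)[0]
    return x[:2],2*np.sqrt(x[2]+x[:2]@x[:2])
E
python3 - <<'E'
from h import *
s=load('w1'); t=load('top0')
for z in(.012,.017): print(disc(s,z),disc(t,z))
E0=cv2.fitEllipse
g=cv2.cvtColor(s['pixels'],cv2.COLOR_RGB2GRAY).astype(int)
p=s['pixels'].astype(int); roi=np.zeros(g.shape,bool); roi[140:195,212:296]=1
m=roi&(p.max(2)<75); y,x=np.nonzero(m); print(len(x),x.min(),x.max(),y.min(),y.max())
q=[atz(s,(u,v),.03)[:2] for u,v in((x.min(),y[x<x.min()+6].mean()),(x.max(),y[x>x.max()-6].mean()))]
d=q[1]-q[0]; print(q,np.linalg.norm(d),np.degrees(np.arctan2(d[1],d[0])),(q[0]+q[1])/2)
r=[np.mean([(x[k]),y[k]],axis=1) if 0 else (x[k].mean(),y[k].mean()) for k in (x<240,x>266)]
q=[atz(s,u,.03)[:2] for u in r]; d=q[1]-q[0]; print(np.degrees(np.arctan2(d[1],d[0])))
b=load('side0');a=load('top0')
from h import disc
for z in (.012,.017,.022): print(z,disc(b,z))
E
```

```text
(array([ 0.51870397, -0.19012974]), np.float64(0.083689025328771)) (array([ 0.52134258, -0.19035757]), np.float64(0.07808114327024794))
(array([ 0.51923073, -0.18898797]), np.float64(0.08229719841542812)) (array([ 0.52101477, -0.18965022]), np.float64(0.07767642221436508))
617 223 284 153 179
[array([ 0.49904826, -0.17203084]), array([ 0.54544969, -0.19538975])] 0.05194931156206274 -26.721102546411412 [ 0.52224897 -0.18371029]
-26.240196509518693
0.012 (array([ 0.52047931, -0.18708212]), np.float64(0.08315893552349503))
0.017 (array([ 0.51978274, -0.19281373]), np.float64(0.08235070288502856))
0.022 (array([ 0.51908617, -0.19854533]), np.float64(0.08154247024655652))
```

Request:
send_rows:
  commands: "70 0.16 0.02 1 -0.2;70 0 0 1 0;70 0 0 1 0;70 0 0 1 0;70 0 0 1 0;70 0 0 1 0;70 0 0 0.5 0;70 0 0 0.25 0;70 0 0 0 0"
  grip_force: 40

```text
t: 3.62
tcp_pos: [0.5192, -0.1892, 0.0434]
tool_rot: [0.84, 0.542, -0.0, -0.001]
force: [-0.5, 0.4, 0.6]
finger_gap: 0.818
gripper_force: 0.0
```

```bash
python3 - <<'E'
from h import *
s=snap('wrist','w2'); plan((.5195,-.1893,.03),np.radians(-26)); print(disc(s))
b=snap('side','s2'); i=s['pixels']; j=cv2.resize(b['pixels'][190:265,220:310],(512,427))
cv2.imwrite('pics/v2.png',cv2.resize(np.vstack([i,j]),(450,600)) [:,:,::-1])
E
```

```text
tcp [ 0.5197 -0.1895  0.0443] shift mm [ 0.  -0.3 14.3] tooly deg -24.36 force [-0.34  0.24  0.36] gap 0.8210207525645805 t 3.6667
spin 1.6379618554417448
(array([ 0.51946249, -0.18865821]), np.float64(0.08249023331826173))
```

View pics/v2.png

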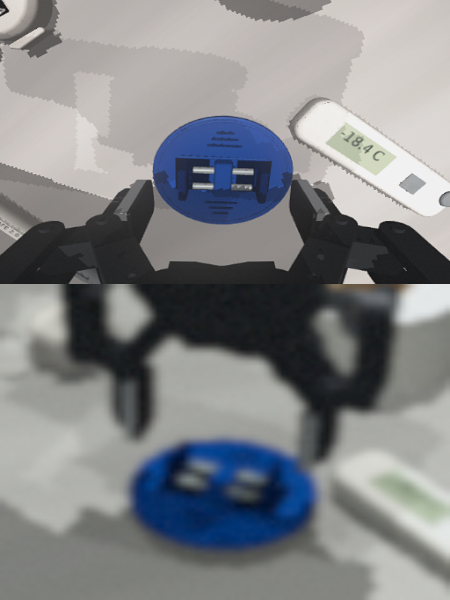

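The cap, centred at (222,170), lies midway between the fingers, and the thermometer is clear. Next I descend and feel for the flange.

Request:
send_rows:
  commands: "70 0.02 0 0.2 0.4;70 0 0 0.2 0;70 0 0 0.2 0;70 0 0 0.1 0;70 0 0 0 0"

```text
t: 4.13
tcp_pos: [0.5197, -0.189, 0.0302]
tool_rot: [0.848, 0.53, -0.0, -0.0]
force: [0.1, -0.2, -0.1]
finger_gap: 0.819
gripper_force: 0.0
```

Request:
send_rows:
  commands: "70 0 0 0.1 0;70 0 0 0.1 0;70 0 0 0 0"

```text
t: 4.38
tcp_pos: [0.5197, -0.189, 0.026]
tool_rot: [0.848, 0.53, -0.0, -0.0]
force: [-0.2, -0.0, 0.4]
finger_gap: 0.817
gripper_force: 0.0
```

Request:
send_rows:
  commands: "70 0 0 0.1 0;70 0 0 0.05 0;70 0 0 0 0"

```text
t: 4.63
tcp_pos: [0.5197, -0.1889, 0.0231]
tool_rot: [0.848, 0.53, -0.0, -0.0]
force: [0.0, 0.4, -0.7]
finger_gap: 0.821
gripper_force: 0.0
```

Request:
send_rows:
  commands: "70 0 0 -0.2 0;53 0 0 0 0;53 0 0 0 0;53 0 0 0 0;53 0 0 0 0;53 0 0 0 0"

```text
t: 5.13
tcp_pos: [0.5198, -0.189, 0.0273]
tool_rot: [0.848, 0.53, 0.0, -0.0]
force: [0.1, -0.9, -0.5]
finger_gap: 0.62
gripper_force: 0.0
```

Request:
send_rows:
  commands: "53 0 0 0.1 0;53 0 0 0 0;53 0 0 0 0"

```text
t: 5.38
tcp_pos: [0.5197, -0.189, 0.0251]
tool_rot: [0.848, 0.53, -0.0, -0.0]
force: [0.5, 0.1, 0.4]
finger_gap: 0.621
gripper_force: 0.0
```

Request:
send_rows:
  commands: "53 0 0 0.05 0;53 0 0 0.05 0;53 0 0 0 0"

```text
t: 5.63
tcp_pos: [0.5197, -0.189, 0.0231]
tool_rot: [0.848, 0.53, -0.0, -0.0]
force: [-0.1, 0.5, -0.2]
finger_gap: 0.62
gripper_force: 0.0
```

Request:
send_rows:
  commands: "53 0 0 0.05 0;53 0 0 0.05 0;53 0 0 0 0"

```text
t: 5.88
tcp_pos: [0.5199, -0.1891, 0.0215]
tool_rot: [0.848, 0.53, 0.0, 0.0]
force: [0.7, 0.1, 2.0]
finger_gap: 0.621
gripper_force: 1.1
```

Request:
send_rows:
  commands: "53 0 0 0.05 0;53 0 0 0 0"

```text
t: 6.05
tcp_pos: [0.5199, -0.1891, 0.0215]
tool_rot: [0.848, 0.53, 0.0, 0.0]
force: [-1.4, 1.5, 10.1]
finger_gap: 0.623
gripper_force: 4.7
```

Request:
send_rows:
  commands: "53 0 0 0.05 0;53 0 0 0 0"

```text
t: 6.22
tcp_pos: [0.5199, -0.1891, 0.0214]
tool_rot: [0.848, 0.53, 0.0, 0.0]
force: [-2.0, 1.6, 17.2]
finger_gap: 0.618
gripper_force: 8.2
```

Flange contact is at TCP z 0.0215. I raise by the swing allowance and pinch.

Request:
send_rows:
  commands: "53 0 0 -0.22 0;30 0 0 0 0;30 0 0 0 0;30 0 0 0 0;30 0 0 0 0;30 0 0 0 0;30 0 0 0 0;30 0 0 0 0"
  grip_force: 40

```text
t: 6.88
tcp_pos: [0.5204, -0.1894, 0.0254]
tool_rot: [0.848, 0.53, 0.0, 0.001]
force: [-1.9, 0.8, 14.5]
finger_gap: 0.42
gripper_force: 39.7
```

Pinched, with tips on the flange. Lifting.

Request:
send_rows:
  commands: "30 0 0 -0.2 0;30 0 0 -0.4 0;30 0 0 -0.8 0;30 0 0 -1 0;30 0 0 -1 0;30 0 0 -1 0;30 0 0 -1 0;30 0 0 -1 0;30 0 0 -1 0;30 0 0 -1 0;30 0 0 -1 0;30 0 0 0 0;30 0 0 0 0"

```text
t: 7.97
tcp_pos: [0.5202, -0.1892, 0.2124]
tool_rot: [0.848, 0.53, 0.0, 0.001]
force: [-0.0, -0.1, -0.7]
finger_gap: 0.417
gripper_force: 41.1
```

```bash
python3 - <<'E'
from h import *
s=snap('wrist','w3'); b=snap('side','s3'); plan((.5455,.130,.21))
for z in (.18,.185,.19,.195):print(z,disc(s,z),disc(b,z))
cv2.imwrite('pics/v3.png',cv2.resize(np.vstack([s['pixels'],b['pixels']]),(400,600))[:,:,::-1])
E
```

```text
tcp [ 0.519  -0.1885  0.2106] shift mm [ 298.  -115.5    0.9] tooly deg -25.95 force [-0.07 -0.2  -1.39] gap 0.4210305056056369 t 8.0667
0.18 (array([ 0.5140536 , -0.20033774]), np.float64(0.09630680084033232)) (array([ 0.523677  , -0.14763336]), np.float64(0.09345702015249961))
0.185 (array([ 0.51524185, -0.19788905]), np.float64(0.09340758767751434)) (array([ 0.52259649, -0.15671366]), np.float64(0.0921082364681063))
0.19 (array([ 0.51643011, -0.19544036]), np.float64(0.09050837451469511)) (array([ 0.52151599, -0.16579396]), np.float64(0.09075945278372735))
0.195 (array([ 0.51761836, -0.19299168]), np.float64(0.08760916135186689)) (array([ 0.52043549, -0.17487426]), np.float64(0.08941066909935844))
```

View pics/v3.png

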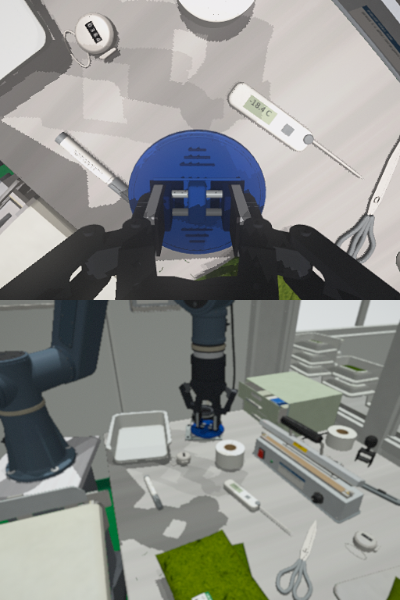

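The cap is held level by its tabs in both views. Next I go near the lens and look from two places.

Request:
send_rows:
  commands: "30 0.94 -0.58 0 0;30 0.94 -0.58 0 0;30 0.94 -0.58 0 0;30 0.94 -0.58 0 0;30 0.94 -0.58 0 0;30 0.94 -0.58 0 0;30 0.94 -0.58 0 0;30 0.94 -0.58 0 0;30 0.94 -0.58 0 0;30 0.94 -0.58 0 0;30 0 0 0 0;30 0 0 0 0"

```text
t: 9.07
tcp_pos: [0.4967, 0.0317, 0.2103]
tool_rot: [0.847, 0.531, -0.001, -0.001]
force: [-0.1, -0.2, -0.5]
finger_gap: 0.418
gripper_force: 41.1
```

```bash
python3 - <<'E'
from h import *
s=snap('wrist','w4'); plan((.5455,.130,.21)); print(proj(s,(.5455,.13,.1)))
E
```

```text
tcp [0.4972 0.0309 0.2106] shift mm [110.3   0.2   0.5] tooly deg -25.88 force [ 0.03  0.08 -1.72] gap 0.41654393520939753 t 9.1167
[255.08374622  29.44569693]
```

Request:
send_rows:
  commands: "30 0.5 -0.5 0 0;30 0.5 -0.5 0 0;30 0.5 -0.5 0 0;30 0 0 0 0;30 0 0 0 0"

```text
t: 9.53
tcp_pos: [0.4839, 0.0702, 0.2113]
tool_rot: [0.848, 0.53, -0.0, 0.0]
force: [0.0, -0.2, 0.2]
finger_gap: 0.419
gripper_force: 41.1
```

```bash
python3 - <<'E'
from h import *
a=load('w4');s=snap('wrist','w5'); plan((.5455,.130,.21)); print(proj(s,(.5455,.13,.1)))
cv2.imwrite('pics/v5.png',np.hstack([a['pixels'][:,100:500],s['pixels'][:,100:500]])[:,:,::-1])
E
```

```text
tcp [0.4844 0.0699 0.2115] shift mm [80.8 28.6  1.4] tooly deg -25.98 force [-0.7  -0.31  0.07] gap 0.4152943834698645 t 9.5833
[295.16346905  74.79598325]
```

View pics/v5.png

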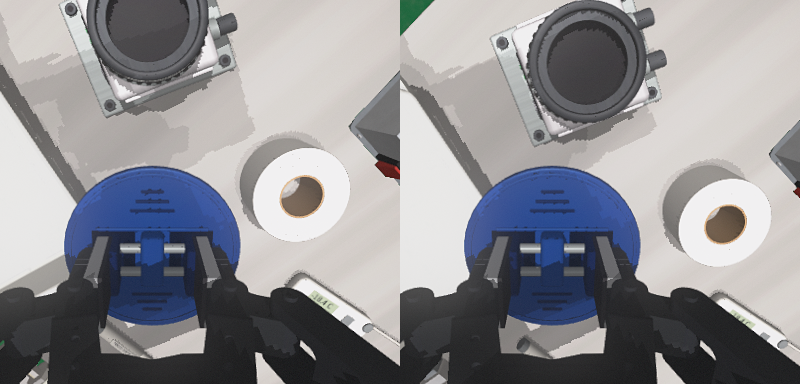

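In the right-hand picture (w5) the lens is fully visible, with the mouth centred near full-image (287,60). I take one more view with a sideways baseline.

Request:
send_rows:
  commands: "30 0.25 0.9 0 0;30 0.25 0.9 0 0;30 0 0.9 0 0;30 0 0 0 0;30 0 0 0 0"

```text
t: 10.0
tcp_pos: [0.5375, 0.0548, 0.2113]
tool_rot: [0.848, 0.529, -0.0, -0.0]
force: [-0.2, 0.1, -0.9]
finger_gap: 0.419
gripper_force: 41.1
```

```bash
python3 - <<'E'
from h import *
a=load('w5');s=snap('wrist','w6'); plan((.5455,.130,.21)); print(proj(s,(.5455,.13,.1)))
o=np.hstack([a['pixels'][0:140,210:360],s['pixels'][0:140,130:280]])
cv2.imwrite('pics/v6.png',cv2.resize(o,(800,373),interpolation=2)[:,:,::-1])
E
```

```text
tcp [0.5363 0.0554 0.2112] shift mm [ 71.1 -24.5   1.2] tooly deg -26.04 force [-0.27 -0.3  -0.62] gap 0.415915619797738 t 10.05
[215.5023      89.29638131]
```

View pics/v6.png

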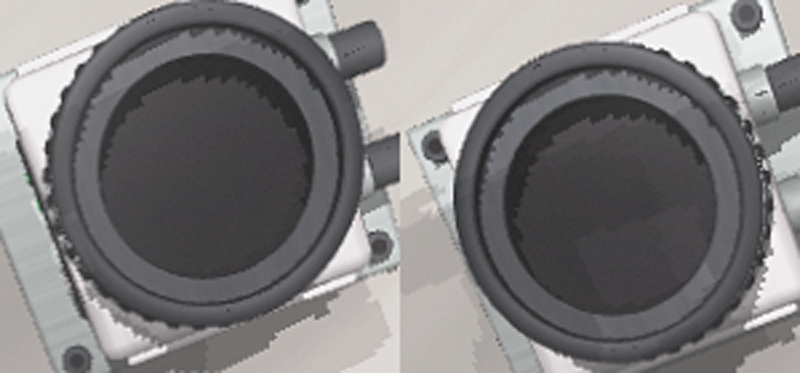

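```bash
cat >> h.py <<'E'
def mouth(s,c):
    g=cv2.GaussianBlur(cv2.cvtColor(s['pixels'],cv2.COLOR_RGB2GRAY).astype(np.float32),(0,0),.7); P=[]
    for a in np.radians(np.arange(0,360,3)):
        r=np.arange(30,50,.25); q=[cv2.remap(g,np.float32([[c[0]+k*np.cos(a)]]),np.float32([[c[1]+k*np.sin(a)]]),1)[0,0] for k in r]
        k=r[np.argmax(np.gradient(q))]; P.append((c[0]+k*np.cos(a),c[1]+k*np.sin(a)))
    return np.array(P)
def circ(P):
    for _ in range(4):
        f=np.c_[2*P,np.ones(len(P))]; x=np.linalg.lstsq(f,(P**2).sum(1),rcond=None)[0]; R=np.sqrt(x[2]+x[:2]@x[:2])
        e=abs(np.linalg.norm(P-x[:2],axis=1)-R); P=P[e<max(.0008,1.5*np.median(e))]
    return x[:2],2*R,len(P)
E
python3 - <<'E'
from h import *
S=[(load('w5'),(287.4,62.1)),(load('w6'),(209.7,77.1))]
M=[mouth(s,c) for s,c in S]
for z in (.09,.095,.1,.105,.11,.115,.12):
    r=[circ(np.array([atz(s,u,z)[:2] for u in m])) for (s,c),m in zip(S,M)]
    print(z,[(x[0].round(4).tolist(),x[1].round(4),x[2]) for x in r],'d mm',((r[0][0]-r[1][0])*1000).round(2))
E
```

```text
0.09 [([0.5446, 0.1395], np.float64(0.0577), 120), ([0.5436, 0.1398], np.float64(0.0577), 120)] d mm [ 0.98 -0.25]
0.095 [([0.544, 0.1396], np.float64(0.0566), 120), ([0.5441, 0.1395], np.float64(0.0566), 120)] d mm [-0.09  0.06]
0.1 [([0.5435, 0.1396], np.float64(0.0555), 120), ([0.5447, 0.1392], np.float64(0.0555), 120)] d mm [-1.16  0.37]
0.105 [([0.543, 0.1396], np.float64(0.0543), 120), ([0.5452, 0.1389], np.float64(0.0543), 120)] d mm [-2.23  0.68]
0.11 [([0.5425, 0.1396], np.float64(0.0532), 120), ([0.5458, 0.1386], np.float64(0.0532), 120)] d mm [-3.31  0.98]
0.115 [([0.5419, 0.1396], np.float64(0.0521), 120), ([0.5463, 0.1383], np.float64(0.0521), 120)] d mm [-4.38  1.29]
0.12 [([0.5414, 0.1396], np.float64(0.0509), 120), ([0.5469, 0.138], np.float64(0.0509), 120)] d mm [-5.45  1.6 ]
```

```bash
python3 - <<'E'
from h import *
for n in('top0','side0'):
    s=load(n); X=np.array((.544,.1395,.0955)); print(n,proj(s,X),[proj(s,X+np.r_[.028*np.cos(a),.028*np.sin(a),0]).round(1).tolist() for a in np.arange(4)*np.pi/2])
    g=s['pixels']; c=proj(s,X).astype(int)
    cv2.imwrite(f'pics/{n}z.png',0*g)
for n,u in(('w5',1),('w6',1)):
    s=load(n); print(n,np.linalg.norm(s['eye']),s['eye'],s['dist'])
a=load('top0');b=load('side0')
for (s,c) in((a,(172,183)),(b,(261,141))): print(atz(s,c,.0955))
E
```

```text
top0 [170.8739016  183.25309549] [[171.2, 172.2], [159.7, 183.1], [170.5, 194.3], [182.0, 183.4]]
side0 [259.77500206 140.73098654] [[269.5, 140.3], [258.8, 136.6], [250.0, 141.1], [260.8, 145.0]]
w5 0.6376812874943399 [0.51764665 0.14028967 0.34496113] [-0.0763119  0.         0.         0.         0.       ]
w6 0.6790458367007692 [0.57136548 0.12483938 0.34505053] [-0.0763119  0.         0.         0.         0.       ]
[0.54468439 0.13669029 0.0955    ]
[0.54728071 0.13737668 0.0955    ]
```

```bash
python3 - <<'E'
from h import *
from scipy.optimize import least_squares
T={'w3':(.519,-.1885,.2106),'w4':(.4972,.0309,.2106),'w5':(.4844,.0699,.2115),'w6':(.5363,.0554,.2112)}
y=np.radians(-26); ty=np.array([np.cos(y),np.sin(y)]); tx=np.array([-ty[1],ty[0]])
for n,t in T.items():
    s=load(n); h=cv2.cvtColor(s['pixels'],cv2.COLOR_RGB2HSV); m=cv2.inRange(h,(105,110,30),(125,255,255))
    c=max(cv2.findContours(m,0,1)[0],key=cv2.contourArea)[:,0].astype(float)
    for z in (t[2]-.008,t[2]-.010):
        P=np.array([atz(s,u,z)[:2] for u in c])
        P=(P-t[:2]); P=np.c_[P@tx,P@ty]; P=P[abs(np.linalg.norm(P,axis=1)-.042)<.005]
        f=least_squares(lambda p:np.linalg.norm(P-p[:2],axis=1)-p[2],[0,0,.042],loss='soft_l1',f_scale=.0003)
        print(n,z,(f.x*1000).round(2),len(P))
E
```

```text
w3 0.2026 [-0.46  0.73 41.33] 402
w3 0.2006 [-1.52  0.75 41.88] 416
w4 0.2026 [ 1.25 -1.37 40.78] 397
w4 0.2006 [ 0.18 -1.37 41.34] 404
w5 0.2035 [ 0.8  -1.   40.78] 395
w5 0.20149999999999998 [-0.26 -0.99 41.34] 404
w6 0.2032 [ 0.65  0.78 40.89] 380
w6 0.2012 [-0.42  0.76 41.45] 390
```

Request:
send_rows:
  commands: "30 0.8 -0.3 0 0;30 0.8 -0.3 0 0;30 0.8 -0.3 0 0;30 0.8 -0.3 0 0;30 0.735 -0.315 0 0;30 0 0 0.8 0;30 0 0 1 0;30 0 0 1 0;30 0 0 0.8 0;30 0 0 0.3 0;30 0 0 0 0;30 0 0 0 0"

```text
t: 11.05
tcp_pos: [0.5437, 0.1402, 0.1339]
tool_rot: [0.848, 0.53, -0.0, -0.0]
force: [0.1, -0.1, -0.8]
finger_gap: 0.417
gripper_force: 41.1
```

```bash
python3 - <<'E'
from h import *
s=snap('side','s7'); w=snap('wrist','w7'); plan((.544,.1395,.1139),np.radians(-26)); 
o=np.hstack([cv2.resize(s['pixels'][80:180,210:310],(384,384)),w['pixels'][:,60:460]])
cv2.imwrite('pics/v7.png',o[:,:,::-1])
E
```

```text
tcp [0.5447 0.1403 0.1348] shift mm [-1.  -0.3 20.9] tooly deg -25.95 force [ 1.15 -0.41 -0.81] gap 0.4211022549898985 t 11.15
spin 0.04791041250179262
```

View pics/v7.png

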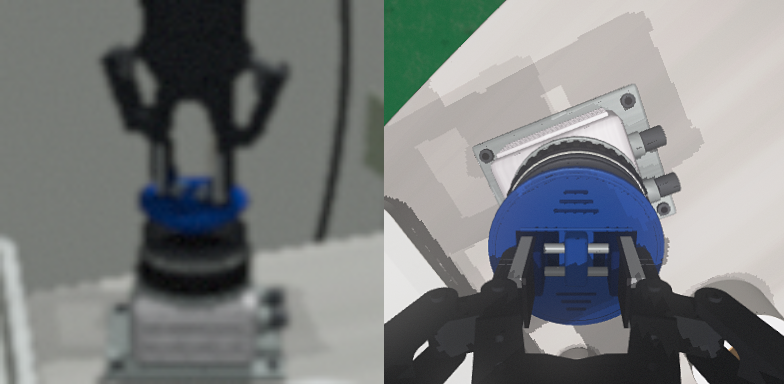

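Cap and barrel line up in both views. I now descend and feel for the rim.

Request:
send_rows:
  commands: "30 -0.015 0 0.25 0;30 0 0 0.25 0;30 0 0 0.1 0;30 0 0 0 0;30 0 0 0 0"

```text
t: 11.57
tcp_pos: [0.5438, 0.14, 0.1215]
tool_rot: [0.848, 0.53, -0.0, -0.0]
force: [-0.2, 0.9, -0.5]
finger_gap: 0.42
gripper_force: 41.1
```

Request:
send_rows:
  commands: "30 0 0 0.05 0;30 0 0 0.05 0;30 0 0 0 0"

```text
t: 11.82
tcp_pos: [0.5439, 0.14, 0.1196]
tool_rot: [0.848, 0.53, -0.0, -0.0]
force: [0.1, 0.3, -1.3]
finger_gap: 0.421
gripper_force: 41.1
```

Request:
send_rows:
  commands: "30 0 0 0.05 0;30 0 0 0 0"

```text
t: 11.98
tcp_pos: [0.5439, 0.14, 0.1186]
tool_rot: [0.848, 0.53, -0.0, -0.0]
force: [-0.6, 0.0, -1.2]
finger_gap: 0.42
gripper_force: 41.1
```

Request:
send_rows:
  commands: "30 0 0 0.05 0;30 0 0 0 0"

```text
t: 12.15
tcp_pos: [0.5439, 0.14, 0.1176]
tool_rot: [0.848, 0.53, -0.0, -0.0]
force: [-0.5, 0.2, -2.5]
finger_gap: 0.416
gripper_force: 41.1
```

Request:
send_rows:
  commands: "30 0 0 0.05 0;30 0 0 0 0"

```text
t: 12.32
tcp_pos: [0.5438, 0.14, 0.1166]
tool_rot: [0.848, 0.53, -0.0, -0.0]
force: [-0.6, -0.4, -1.0]
finger_gap: 0.42
gripper_force: 41.1
```

Request:
send_rows:
  commands: "30 0 0 0.05 0;30 0 0 0 0"

```text
t: 12.48
tcp_pos: [0.5438, 0.14, 0.1156]
tool_rot: [0.848, 0.53, -0.0, -0.0]
force: [0.0, -0.2, 0.3]
finger_gap: 0.418
gripper_force: 41.1
```

Request:
send_rows:
  commands: "30 0 0 0.05 0;30 0 0 0 0"

```text
t: 12.65
tcp_pos: [0.544, 0.14, 0.1147]
tool_rot: [0.848, 0.53, 0.0, 0.0]
force: [-0.3, 0.2, 0.6]
finger_gap: 0.422
gripper_force: 41.4
```

Request:
send_rows:
  commands: "30 0 0 0.05 0;30 0 0 0 0"

```text
t: 12.82
tcp_pos: [0.544, 0.14, 0.1139]
tool_rot: [0.848, 0.53, 0.0, 0.0]
force: [-0.9, 0.2, 3.0]
finger_gap: 0.417
gripper_force: 41.8
```

Request:
send_rows:
  commands: "30 0 0 0.05 0;30 0 0 0 0"

```text
t: 12.98
tcp_pos: [0.544, 0.14, 0.113]
tool_rot: [0.848, 0.53, 0.0, 0.0]
force: [-0.6, 0.4, 3.8]
finger_gap: 0.42
gripper_force: 42.3
```

Request:
send_rows:
  commands: "30 0 0 0.05 0;30 0 0 0 0"

```text
t: 13.15
tcp_pos: [0.544, 0.14, 0.1121]
tool_rot: [0.848, 0.53, 0.0, 0.0]
force: [-1.4, -0.6, 6.0]
finger_gap: 0.419
gripper_force: 42.8
```

Request:
send_rows:
  commands: "30 0 0 0.05 0;30 0 0 0 0"

```text
t: 13.32
tcp_pos: [0.5441, 0.14, 0.1113]
tool_rot: [0.848, 0.53, 0.0, 0.0]
force: [-1.9, 0.2, 7.5]
finger_gap: 0.419
gripper_force: 43.2
```

Request:
send_rows:
  commands: "30 0 0 0.05 0;30 0 0 0.02 0;30 0 0 0 0"

```text
t: 13.57
tcp_pos: [0.5441, 0.14, 0.1103]
tool_rot: [0.848, 0.53, 0.0, 0.0]
force: [-2.2, -0.4, 9.2]
finger_gap: 0.416
gripper_force: 43.7
```

Request:
send_rows:
  commands: "30 0 0 0 0;30 0 0 0 0"

```text
t: 13.73
tcp_pos: [0.5441, 0.14, 0.1104]
tool_rot: [0.848, 0.53, 0.0, 0.0]
force: [-2.1, 0.2, 9.3]
finger_gap: 0.417
gripper_force: 43.6
```

Request:
send_rows:
  commands: "30 0 0 0.02 0;36 0 0 0 0;37 0 0 0 0;38 0 0 0.01 0;38 0 0 0 0"

```text
t: 14.15
tcp_pos: [0.5443, 0.1399, 0.1098]
tool_rot: [0.848, 0.53, 0.0, 0.0]
force: [-0.6, -1.2, 8.6]
finger_gap: 0.447
gripper_force: 10.4
```

Request:
send_rows:
  commands: "39 0 0 0.01 0;40 0 0 0.015 0;40 0 0 0 0"

```text
t: 14.4
tcp_pos: [0.5446, 0.1398, 0.1094]
tool_rot: [0.848, 0.53, 0.001, 0.001]
force: [-0.8, -1.0, 10.4]
finger_gap: 0.469
gripper_force: 9.1
```

Request:
send_rows:
  commands: "41 0 0 0.015 0;42 0 0 0.015 0;42 0 0 0 0"

```text
t: 14.65
tcp_pos: [0.5446, 0.1398, 0.1088]
tool_rot: [0.848, 0.53, 0.001, 0.001]
force: [-0.9, -1.1, 10.2]
finger_gap: 0.493
gripper_force: 8.3
```

Request:
send_rows:
  commands: "43 0 0 0.015 0;44 0 0 0.015 0;44 0 0 0 0"

```text
t: 14.9
tcp_pos: [0.5447, 0.1398, 0.1083]
tool_rot: [0.848, 0.53, 0.001, 0.001]
force: [-2.3, -0.9, 9.9]
finger_gap: 0.516
gripper_force: 7.5
```

Request:
send_rows:
  commands: "45 0 0 0.015 0;46 0 0 0.02 0;46 0 0 0 0"

```text
t: 15.15
tcp_pos: [0.5448, 0.1398, 0.1075]
tool_rot: [0.848, 0.53, 0.001, 0.001]
force: [-0.4, -0.6, 10.1]
finger_gap: 0.541
gripper_force: 7.4
```

Request:
send_rows:
  commands: "47 0 0 0.02 0;48 0 0 0.02 0;48 0 0 0 0"

```text
t: 15.4
tcp_pos: [0.5441, 0.1401, 0.1067]
tool_rot: [0.848, 0.53, 0.0, 0.0]
force: [-2.2, 1.0, 10.7]
finger_gap: 0.566
gripper_force: 6.6
```

Request:
send_rows:
  commands: "49 0 0 0.015 0;50 0 0 0.015 0;50 0 0 0 0"

```text
t: 15.65
tcp_pos: [0.5448, 0.1399, 0.1064]
tool_rot: [0.848, 0.53, 0.001, 0.001]
force: [-1.5, -1.4, 11.5]
finger_gap: 0.585
gripper_force: 5.4
```

Tabs are out (gap is now over 48 mm). I open fully while holding down, then retreat.

Request:
send_rows:
  commands: "52 0 0 0.03 0;54 0 0 0.03 0;54 0 0 0 0;54 0 0 0 0"

```text
t: 15.98
tcp_pos: [0.5461, 0.1395, 0.1057]
tool_rot: [0.848, 0.531, 0.002, 0.002]
force: [-0.1, -1.9, 12.0]
finger_gap: 0.631
gripper_force: 6.0
```

Request:
send_rows:
  commands: "54 0 0 -0.1 0;56 0 0 -0.1 0;60 0 0 -0.2 0;60 0 0 -0.4 0;60 0 0 -0.8 0;60 0 0 -1 0;60 0 0 -1 0;60 0 0 -1 0;60 0 0 -1 0;60 0 0 0 0;60 0 0 0 0"

```text
t: 16.9
tcp_pos: [0.5443, 0.1401, 0.2167]
tool_rot: [0.848, 0.53, 0.001, 0.001]
force: [-0.6, 0.6, -0.3]
finger_gap: 0.697
gripper_force: 0.0
```

```bash
python3 - <<'E'
from h import *
w=snap('wrist','w8'); s=snap('side','s8'); plan((.544,.1395,.2))
for z in (.0985,.1005,.1035,.1055):print(z,disc(w,z),disc(s,z))
o=np.hstack([cv2.resize(s['pixels'][80:180,210:310],(384,384)),w['pixels'][:,60:460]])
cv2.imwrite('pics/v8.png',o[:,:,::-1])
E
```

```text
tcp [0.543  0.14   0.2147] shift mm [ 0.   1.2 14.7] tooly deg -25.95 force [ 0.15  0.15 -1.36] gap 0.7042486657367646 t 17.0
0.0985 (array([0.5428796 , 0.13891541]), np.float64(0.08415959581385841)) (array([0.54548393, 0.1424808 ]), np.float64(0.08752000222393576))
0.1005 (array([0.54315527, 0.13948109]), np.float64(0.08349159169493833)) (array([0.54503212, 0.13818456]), np.float64(0.08711098175488911))
0.1035 (array([0.54356879, 0.1403296 ]), np.float64(0.08248958551655676)) (array([0.54435442, 0.1317402 ]), np.float64(0.08649745105132114))
0.1055 (array([0.54384447, 0.14089528]), np.float64(0.08182158139763696)) (array([0.54390261, 0.12744396]), np.float64(0.08608843058227074))
```

View pics/v8.png

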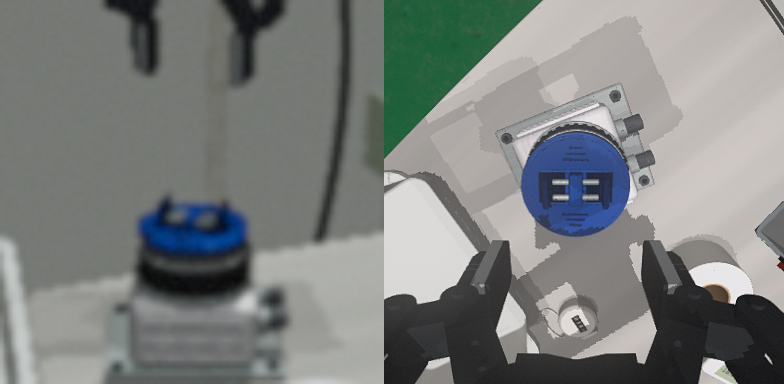

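The cap sits level and centred on the lens. The tab spread is 72 px against a 108 px disc, the same ratio as when free on the bench, so the catches are out under the lip. I'm handing in.

```bash
python3 -c "
from station import sign_off
print(sign_off())"
```

```text
the job is handed in; nothing more can be done
None
```

I put the blue cap on the lens, pressed it home and let its tabs spring out; the last pictures show it level, centred and, by the tab spread, locked. The highest camera contact force I read was 12 N, and I handed the job in at about 17 s, but it returned no verdict.

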